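Hang the cordless screwdriver on the spring-balanced arm

ROBOT

A 6-joint arm with a two-finger parallel gripper is mounted at the origin on the work surface. World frame = base frame: x ahead of the robot, y to its left, z up, the work surface at z = 0. Lengths are in m, angles in rad, forces in N, time in s.
With the tool pointing down it reaches from about 0.3 to 0.95 m from the base axis. Payload 3.1 kg.
Tool frame: the origin (TCP) lies at the very end of the fingers, on their centre line; the grasp point (between the pads) lies 19 mm behind it; z points along the fingers, x is the direction in which the jaws open and shut, and the axes are right-handed (so a half turn about z gives the same grasp; the last joint's range is limited). The gripper opens to 85 mm and grips with 20 to 120 N. Pads are 22 mm wide; open, the fingers measure 114 mm over their backs; the gripper's body (76 mm by 85 mm) begins 54 mm behind the grasp point. The pads swing forward as they close: fully open they stand 13 mm farther back than shut.
Start: joints at [-1.326, 0.308, 1.634, -0, 1.2, -0.07], TCP at [0.193, -0.594, 0.208] pointing down, gripper open.
Joint ranges: [-3.06, 3.06], [-0.79, 1.96], [0.05, 2.63], [-1.19, 4.34], [0.05, 2.64], [-2.94, 2.94]. Speed limits (rad/s): [2.79, 2.79, 3.14, 3.14, 3.14, 3.14].

INTERFACE

Orientations are given as a unit quaternion [x, y, z, w].
In Python, from plant import env gives the robot as it stands.
- The arm moves only by the tool apply_moves, never from a script. Its argument "increments" is a list of rows, each a list of 6 numbers: the shift along the tool's x, y, z in mm, then the turn, a rotation vector about the tool's x, y, z in rad. In form: [[dx, dy, dz, rx, ry, rz], ...]. A call has 1 to 10 rows; each row is the pose to reach, as a shift and turn from the pose measured when the call began, along the tool's axes at that moment; what a row does not reach only later rows make up. A row lasts 1/8 s, in which the tool goes at most 62.5 mm and 10.7 degrees, less where a joint would pass 70% of its speed; a pose out of reach is approached as far as the arm can. A call with a gripper value outside its range is refused whole. "gripper" is the opening, from 0 (shut) to 1 (fully open), set as the call begins (left out, the last holds). The fingers move at their own pace and stop on an object; "grip_force" is the grip in N (left out, the last holds). Time passes only in rows, so rows that repeat a pose let the fingers close. It gives the time, the measured TCP pose, the force and the opening at its end, in the units of the state.
- env.get_obs(): the state, without advancing time (a new reading comes with each control period).
- env.camera(name): name is "side" or "top" or "wrist"; returns a dict with "frame" (400x640x3 uint8, red, green, blue), "camera_matrix" (3x3 intrinsics, pixels), "R" (3x3) and "t" (3): a world point X has camera coordinates R X + t. Camera axes: x right, y down, z forward; pixel columns grow to the right and rows downward; lengths in m; the calibration is good to about 2 mm. A picture is of the moment at which its call begins. There is no depth.
- env.sign_off(): hands the job in, once; it reports no verdict.
Trained networks look in a picture, given as the dict that the camera call returned (one of the last four; its "shot" number tells which), for a name from the list of things; names that differ only in an ending like _2 or _b are one class to them, and where a whole thing is asked for, a point or a joint stands for the part that bears it (a point fixed in the world has none). Each returns a list of dicts, best first, with "confidence" (0 to 1); they miss things now and then, are a little off and sometimes report something else, mostly with a low value. They report only what shows in the picture. A call takes as long as a camera call. They do not tell look-alikes from the thing itself.
- env.find_in(picture, thing): "point" ([row, column] in pixels, amid what is visible of it).
- env.pinpoint(picture, thing): "point" ([row, column] in pixels: a listed point, or the origin of a listed thing).
The state is a dict: "t": time; "joint_positions": joint angles; "joint_vel": joint speeds; "joint_efforts": joint torques, N m; "tcp_pos": TCP position; "tcp_rot": TCP orientation; "contact_force": force on the tool from outside, world axes, zero at the start; "ft_torque": the same for the moment, N m; "grip_width": opening from 0.0 (shut) to 1.0 (fully open).
Only numpy, scipy, OpenCV 4.12 (cv2) and the standard library are available. Lean on these libraries where they do the work, as an engineer would, in place of code of your own. Each camera call takes 0.05 s, during which the arm holds its last target.

TASK

Lift the cordless screwdriver out of its bench stand and hang it by its collar in the fork of the spring-balanced arm, collar fully down inside the fork's rim. The arm sinks under the weight: go down with it in your grip without forcing the arm sideways or onto its bottom stop, and let go only once the arm carries the whole weight and has settled, so that it neither drops nor springs up when you let go. Leave the jar, the file and the parts tray where they are.

Things in the scene. Friction and masses are not known exactly. Their poses are not given: they have to be found in the camera images.
- driver: the cordless screwdriver, 180 mm long, upright in its stand at the start, bit down, 0.25 to 0.57 kg (not known which). Origin at the end of its bit, z up along its axis: bit and tapered nose up to 54 mm, black barrel 28 mm in diameter from there to the collar's underside at 120 mm, head from 128 to 180 mm.
- driver_head (a point): centre of the grey cylindrical head of the cordless screwdriver (34 mm diameter, 52 mm high), the part to grip; z up along the screwdriver. Under the head, 26 mm below this point, comes an aluminium collar 46 mm in diameter and 8 mm thick, wider than the rest.
- driver_collar (a point): centre of the underside of the screwdriver's collar, on its axis, 34 mm below the head's centre; z up along the screwdriver
- stand: fixed bench stand: dark base plate 110 x 110 x 10 mm, two uprights and a top plate 66 x 94 x 8 mm, its top at 135 mm, with a 33 mm hole in which the screwdriver hangs by its collar. Origin under the centre of the base. The screwdriver must rise 120 mm, plus a little, to come clear.
- fork_seat (a point): centre of the collar's seat on the steel fork at the arm's end, 295 mm up when unloaded. Its x axis points level back along the arm, -x out of the fork's open end, z up; the fork stays level. Flat plate 64 x 6 mm, prongs ending 34 mm out from here; slot 32 mm wide, its back 16 mm from here. A flared rim 5 mm high, 49 mm inside at its foot and 52 mm at its top, surrounds the seat except at the slot.
- fork: the fork with the block that carries it, same axes as the seat; origin at the arm's end pivot, 95 mm behind the seat (+x) and 12 mm below it. The barrel goes into the slot level from the open end, collar more than 5 mm above the seat so that it passes over the rim, and is then lowered inside the rim.
- lift (a joint): sinking of the arm, q rad: 0 at the top stop (unloaded, arm 0.3 rad above level) to 0.6 at the bottom stop. Links are 280 mm long, so the seat goes down 280*(sin 0.3 - sin(0.3-q)) mm and shifts to its own -x by 280*(cos(0.3-q) - cos 0.3) mm (up to 12.5). Starts to sink at about 1.1 N on the fork, then 0.3 N more per 10 mm; friction 0.2 N. Balances between 0.15 and 0.56 rad.
- swing (a joint): turn of the whole arm about its upright post, rad, anticlockwise from above; stiff to the touch (about 0.8 N at the fork), stays where it is left. The post's axis lies 397 mm from the fork's seat when unloaded.
- balancer: fixed foot of the spring arm: steel plate 140 x 120 x 12 mm with an upright post 28 mm in diameter, 247 mm high; origin under the post; its -x axis points along the arm at swing 0
- jar: small glass jar with lid, 64 mm diameter, 62 mm high, origin under its centre; leave alone
- file: flat file with a wooden handle, 270 mm long, 22 mm high, lying on the bench; origin on its underside near where the handle begins; leave alone
- tray: blue parts tray 130 x 100 x 30 mm, origin under its centre; leave alone
There are look-alikes about, which are no part of the job. Of the things that look like the driver, the largest one is meant. Leave any orange look-alike of the stand alone.

How it is judged:
By the outcome, as a careful person would: the job done as asked, in the order asked, and still so for the second after the job is handed in, with the robot touching nothing.
It also fails if it takes over 72 s, if anything falls off the work surface, if the arm or the gripper's body presses on something with over 40 N, if the wrist force passes 120 N, or if a joint passes its speed limit or range.

## Working session

There is one attempt and no reset: what is moved stays moved. The work goes in short steps, Python scripts to look and compute and a tool call to move; the robot and the scene stay as the last step left them, time stands still between calls to the robot, and variables do not carry over. Pictures are saved under pics/ and viewed, and the job is handed in when it is done.

Besides the shell and the picture viewer there is one more tool, called as name([rows], argument=value, ...), one row to a line, values as JSON. apply_moves: Moves the arm, as the interface text tells. Its arguments: {"type":"object","properties":{"increments":{"type":"array"},"gripper":{"type":"number"},"grip_force":{"type":"number"}},"required":["increments"]}

```bash
mkdir -p pics; ls; cat > h.py <<'E'
import numpy as np,cv2
from plant import env
from scipy.spatial.transform import Rotation as Ro
def shot(n,f):
    p=env.camera(n); cv2.imwrite('pics/'+f+'.png',p['frame'][:,:,::-1]); return p
def ray(p,rc):
    R=np.array(p['R']);t=np.array(p['t']);K=np.array(p['camera_matrix'])
    d=R.T@np.linalg.solve(K,[rc[1],rc[0],1.0]); return -R.T@t,d/np.linalg.norm(d)
def proj(p,X):
    c=np.array(p['R'])@np.array(X)+np.array(p['t']);u=np.array(p['camera_matrix'])@c
    return u[1]/u[2],u[0]/u[2]
def atz(p,rc,z):
    o,d=ray(p,rc); return o+d*(z-o[2])/d[2]
def tri(obs):
    A=np.zeros((3,3));b=np.zeros(3)
    for p,rc in obs:
        o,d=ray(p,rc);M=np.eye(3)-np.outer(d,d);A+=M;b+=M@o
    X=np.linalg.solve(A,b)
    return X,[np.round(np.array(proj(p,X))-rc,1) for p,rc in obs]
E
python3 - <<'E'
from h import *
for n in ['side','top','wrist']:
    p=shot(n,n+'0'); print(n,np.round(ray(p,[200,320]),2))
    for th in ['driver','driver_head','driver_collar','stand','fork_seat','fork','balancer','jar','file','tray']:
        print(th,[(np.round(r['point']),round(r['confidence'],2)) for r in env.pinpoint(p,th)])
print(env.get_obs())
E
```

```text
pics
side [[ 0.15  0.78  0.69]
 [ 0.4  -0.76 -0.52]]
driver [(array([194., 377.]), 0.81), (array([196., 344.]), 0.76), (array([148., 307.]), 0.45)]
driver_head [(array([181., 366.]), 0.71), (array([163., 342.]), 0.63), (array([154., 381.]), 0.57)]
driver_collar [(array([189., 364.]), 0.65), (array([163., 384.]), 0.51)]
stand [(array([199., 376.]), 0.97), (array([210., 428.]), 0.91)]
fork_seat [(array([146., 309.]), 0.64)]
fork [(array([167., 293.]), 0.74)]
balancer [(array([341., 240.]), 0.92), (array([195., 378.]), 0.68)]
jar [(array([314., 338.]), 0.89)]
file [(array([252., 383.]), 0.58)]
tray [(array([262., 239.]), 0.77)]
top [[ 0.29  0.02  1.24]
 [ 0.22  0.04 -0.97]]
driver [(array([198., 430.]), 0.82), (array([232., 441.]), 0.69), (array([220., 411.]), 0.47)]
driver_head [(array([221., 454.]), 0.82), (array([208., 441.]), 0.71), (array([218., 402.]), 0.51)]
driver_collar [(array([213., 409.]), 0.81), (array([212., 435.]), 0.76), (array([224., 451.]), 0.52)]
stand [(array([283., 436.]), 0.88), (array([228., 437.]), 0.85), (array([196., 234.]), 0.32), (array([224., 454.]), 0.15)]

[... 370 characters left out ...]
[]
{'t': 1.65, 'joint_positions': array([-1.32571939e+00,  3.08082309e-01,  1.63380507e+00, -2.23874448e-05,
        1.19970997e+00, -6.96742708e-02]), 'joint_vel': array([-0.00128525, -0.00018893, -0.00103932,  0.0001206 , -0.00138444,
       -0.00031693]), 'joint_efforts': array([ 1.61421390e-04, -4.15270293e+01, -2.77071154e+01,  4.01836780e-05,
        9.38914491e-04, -3.79722973e-07]), 'tcp_pos': array([ 0.19347014, -0.59430216,  0.20788063]), 'tcp_rot': array([ 8.09193312e-01, -5.87542496e-01, -8.50309601e-06,  6.48413657e-06]), 'contact_force': array([ 0.4096537 , -0.35982409, -0.37300272]), 'ft_torque': array([-0.0045967 ,  0.01640199, -0.07542016]), 'grip_width': 1.0008031987276842}
```

View pics/side0.png

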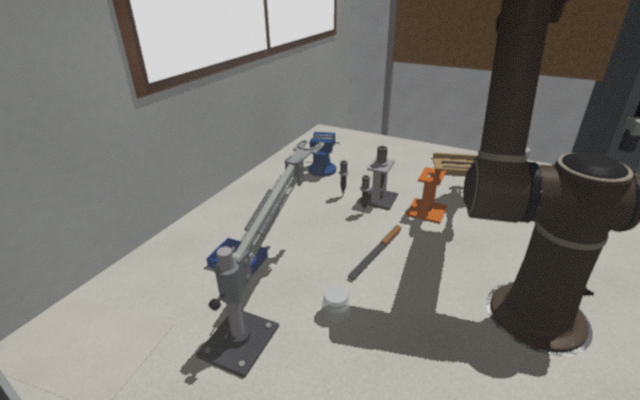

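View pics/top0.png

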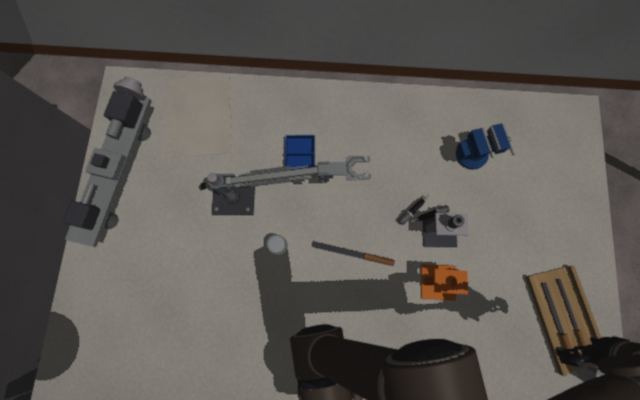

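```bash
python3 - <<'E'
import cv2
a=cv2.imread('pics/side0.png')[110:300,260:470];cv2.imwrite('pics/side0c.png',cv2.resize(a,None,fx=3,fy=3,interpolation=3)[:600])
a=cv2.imread('pics/top0.png')[120:310,270:490];cv2.imwrite('pics/top0c.png',cv2.resize(a,None,fx=3,fy=3,interpolation=3))
E
```

```text
(no output)
```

View pics/side0c.png

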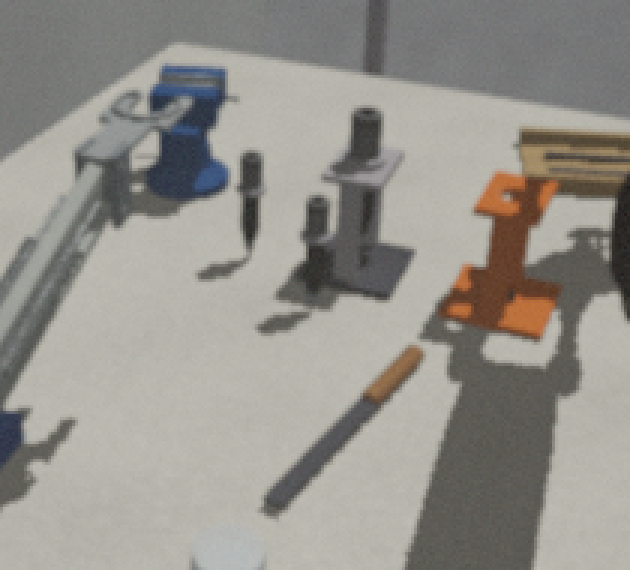

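View pics/top0c.png

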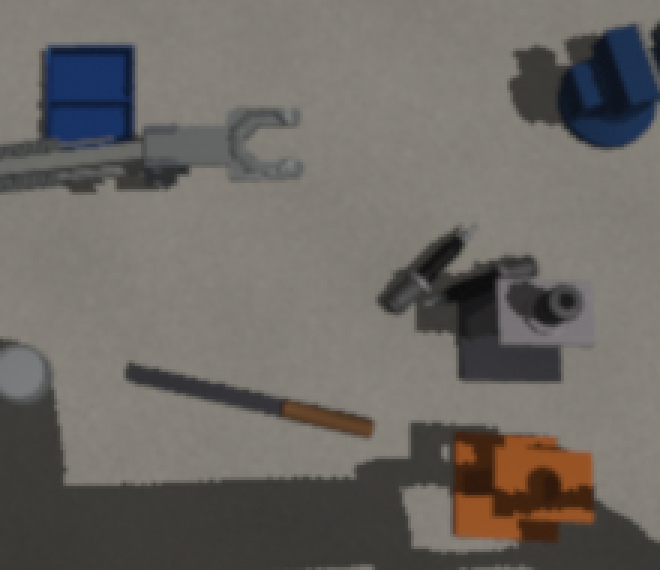

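```bash
python3 - <<'E'
from h import *
S=shot('side','side1');T=shot('top','top1')
def pp(p,th): return [(r['point'],round(r['confidence'],2)) for r in env.pinpoint(p,th)]
near=lambda L,q: sorted(L,key=lambda r:np.hypot(*(np.array(r[0])-q)))[0]
for th,s,t in [('driver_head',[154,381],[221,454]),('driver_collar',[163,384],[224,451]),('driver',[194,377],[232,441]),('stand',[199,376],[228,437]),('fork_seat',[146,309],[166,359]),('fork',[167,293],[169,320]),('balancer',[341,240],[197,238]),('jar',[314,338],[245,276]),('file',[252,383],[255,356]),('tray',[262,239],[152,298])]:
    a=near(pp(S,th),s);b=near(pp(T,th),t); X,r=tri([(S,a[0]),(T,b[0])])
    print(th,np.round(a[0]),a[1],np.round(b[0]),b[1],np.round(X,4),r, np.round(atz(T,b[0],0),3) if th in('stand','balancer','jar','tray','file','driver') else '')
for s,t in [([163,342],[218,402]),([181,366],[208,441]),([181,366],[218,402]),([163,342],[208,441])]:
    print(tri([(S,s),(T,t)]))
print(S['camera_matrix'],T['camera_matrix'],env.get_obs()['t'])
E
```

```text
driver_head [156. 383.] 0.69 [220. 453.] 0.56 [ 0.5015 -0.322   0.1668] [array([-0.3, -1.4]), array([1.6, 0.4])] 
driver_collar [165. 381.] 0.56 [225. 451.] 0.75 [ 0.4998 -0.3263  0.1317] [array([0.1, 0.7]), array([-0.8, -0.2])] 
driver [198. 379.] 0.59 [229. 442.] 0.51 [ 5.068e-01 -3.385e-01  1.000e-04] [array([0. , 0.1]), array([-0.1, -0. ])] [ 0.506 -0.339  0.   ]
stand [201. 377.] 0.71 [230. 439.] 0.84 [ 0.5083 -0.3308 -0.0122] [array([0.1, 0.5]), array([-0.5, -0.1])] [ 0.505 -0.328  0.   ]
fork_seat [147. 308.] 0.69 [168. 358.] 0.62 [ 0.6078 -0.0317  0.2905] [array([0.3, 0.9]), array([-0.9, -0.3])] 
fork [167. 293.] 0.98 [169. 320.] 0.89 [0.5982 0.0656 0.2777] [array([-0. , -0.1]), array([0.1, 0. ])] 
balancer [340. 239.] 0.56 [195. 237.] 0.96 [ 0.579   0.3555 -0.0101] [array([0.1, 0.4]), array([-0.2, -0.1])] [0.576 0.352 0.   ]
jar [313. 334.] 0.63 [243. 278.] 0.75 [ 0.4235  0.1996 -0.0045] [array([-0.1, -0.4]), array([0.3, 0.1])] [0.424 0.199 0.   ]
file [254. 379.] 0.62 [252. 352.] 0.95 [ 0.406  -0.0447  0.0027] [array([-0.4, -1.8]), array([1.6, 0.3])] [ 0.411 -0.044  0.   ]
tray [265. 235.] 0.84 [156. 299.] 0.91 [ 0.7374  0.1583 -0.0099] [array([0.4, 1.6]), array([-1.2, -0.5])] [0.73  0.155 0.   ]
(array([ 0.52941726, -0.1564457 ,  0.20166692]), [array([ 1.7, 12.1]), array([-12. ,  -3.9])])
(array([ 0.55634613, -0.31758152,  0.06548106]), [array([-0.4, -2. ]), array([2.1, 0.5])])
(array([ 0.50320899, -0.17962351,  0.14429441]), [array([-0.3, -1.3]), array([1.3, 0.3])])
(array([ 0.58319836, -0.28370339,  0.13506034]), [array([ 1.6, 11.5]), array([-12. ,  -4.1])])
[[389.14202402   0.         323.2750044 ]
 [  0.         389.14202402 193.18581957]
 [  0.           0.           1.        ]] [[376.26110867   0.         328.95249447]
 [  0.         376.26110867 201.05513196]
 [  0.           0.           1.        ]] 2.75
```

```bash
python3 - <<'E'
from h import *
S=env.camera('side');T=env.camera('top')
for rc in [(197,343),(207,366)]:
    X=atz(S,rc,0);print(rc,X,proj(T,X),proj(T,X+[0,0,.12]))
for rc in [(197,424),(220,399),(208,447),(216,420)]:
    for z in(0,.02): X=atz(T,rc,z);print(rc,z,X,proj(S,X))
E
```

```text
(197, 343) [ 0.6200571  -0.28746346  0.        ] (np.float64(194.95953597441647), np.float64(426.93350791898786)) (np.float64(185.61953208735562), np.float64(436.812495424275))
(207, 366) [ 0.52398434 -0.26144841  0.        ] (np.float64(222.42710444020278), np.float64(418.84993631162945)) (np.float64(215.7445201663392), np.float64(428.0787484075917))
(197, 424) 0 [ 0.61228503 -0.27763571  0.        ] (np.float64(198.80376791466753), np.float64(343.876382318288))
(197, 424) 0.02 [ 0.60714039 -0.27279051  0.02      ] (np.float64(194.79009631014685), np.float64(344.7707296986897))
(220, 399) 0 [ 0.52778232 -0.19533979  0.        ] (np.float64(216.56435599929802), np.float64(357.3561581985387))
(220, 399) 0.02 [ 0.52400429 -0.19182552  0.02      ] (np.float64(212.15608472980298), np.float64(358.25377533847757))
(208, 447) 0 [ 0.57938747 -0.35505126  0.        ] (np.float64(190.88337920438852), np.float64(361.122006135618))
(208, 447) 0.02 [ 0.57477486 -0.34895406  0.02      ] (np.float64(187.0377229618203), np.float64(361.91144108488675))
(216, 420) 0 [ 0.5460143  -0.26498757  0.        ] (np.float64(204.97016108272499), np.float64(360.2753059034948))
(216, 420) 0.02 [ 0.54194141 -0.26034692  0.02      ] (np.float64(200.81877939757177), np.float64(361.11802920772965))
```

```bash
python3 - <<'E'
import cv2
a=cv2.imread('pics/top0.png')[180:250,380:480];cv2.imwrite('pics/top0d.png',cv2.resize(a,None,fx=7,fy=7,interpolation=2))
a=cv2.imread('pics/side0.png')[140:215,320:410];cv2.imwrite('pics/side0d.png',cv2.resize(a,None,fx=7,fy=7,interpolation=2))
E
```

```text
(no output)
```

View pics/top0d.png

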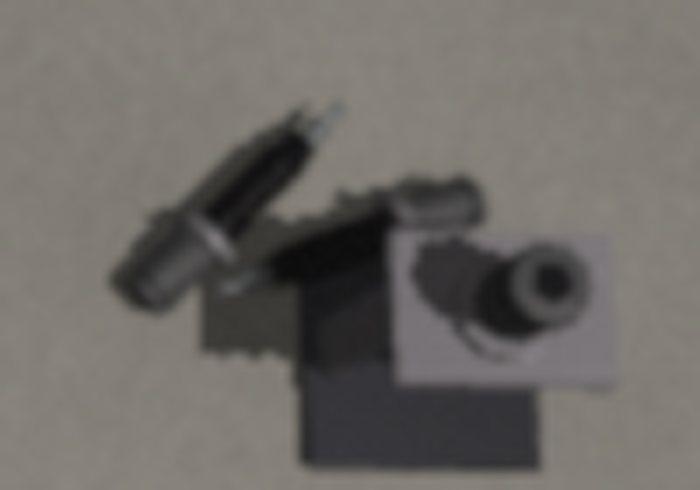

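View pics/side0d.png

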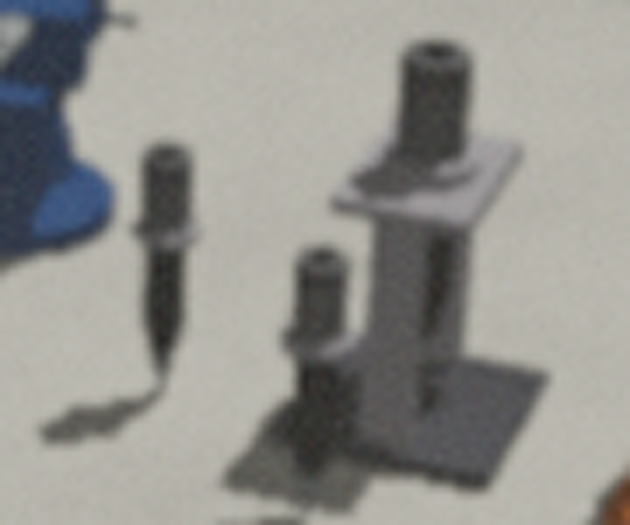

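```bash
python3 - <<'E'
from h import *
S=shot('side','side2');T=shot('top','top2')
a=cv2.imread('pics/side2.png')[130:220,300:420];b=cv2.imread('pics/top2.png')[175:265,370:490]
cv2.imwrite('pics/c2.png',cv2.resize(np.vstack([a,b]),None,fx=3.3,fy=3.3,interpolation=2))
E
```

```text
(no output)
```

View pics/c2.png

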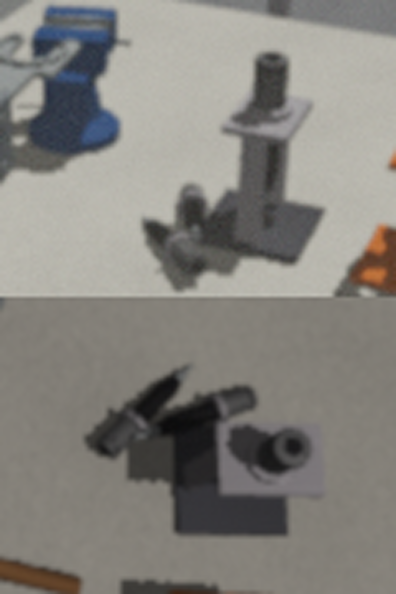

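```bash
cat >> h.py <<'E'
def inc(pos,ang=None,o=None):
    """increment to reach world pos with tool x at world angle ang(deg), pointing down"""
    o=o or env.get_obs(); R=Ro.from_quat(o['tcp_rot']); d=R.inv().apply(np.array(pos)-o['tcp_pos'])*1000
    if ang is None: return np.round(d,1)
    a=np.radians(ang); x=[np.cos(a),np.sin(a),0];z=[0,0,-1];y=np.cross(z,x)
    G=Ro.from_matrix(np.array([x,y,z]).T)
    return np.round(d,1),np.round((R.inv()*G).as_rotvec(),3)
E
python3 - <<'E'
from h import *
print(inc([.47,-.40,.30],5), inc([.503,-.326,.29],5))
E
```

```text
(array([ -99.1, -323.1,  -92.1]), array([-0.   ,  0.   , -1.343])) (array([-159.3, -377.4,  -82.1]), array([-0.   ,  0.   , -1.343]))
```

apply_moves([
  [-20,-50,-40,0,0,-0.17],
  [-40,-100,-80,0,0,-0.34],
  [-60,-150,-90,0,0,-0.5],
  [-80,-200,-90,0,0,-0.67],
  [-100,-250,-90,0,0,-0.84],
  [-130,-300,-90,0,0,-1.0],
  [-145,-345,-85,0,0,-1.17],
  [-159,-377,-82,0,0,-1.343],
  [-159,-377,-82,0,0,-1.343],
  [-159,-377,-82,0,0,-1.343],
], gripper=1)

```text
t: 4.2
tcp_pos: [0.5023, -0.3267, 0.2898]
tcp_rot: [0.999, 0.043, -0.0, 0.0]
contact_force: [-0.4, -0.6, -0.2]
grip_width: 0.998
```

```bash
python3 - <<'E'
from h import *
W=shot('wrist','w1')
print(env.get_obs()['tcp_pos'],Ro.from_quat(env.get_obs()['tcp_rot']).as_matrix()[:,0], ray(W,[200,320]))
for th in ['driver_head','driver_collar','driver','stand']:
    print(th,[(np.round(r['point'],1),round(r['confidence'],2)) for r in env.pinpoint(W,th)])
print(proj(W,[.502,-.326,.169]))
E
```

```text
[ 0.50209161 -0.32713106  0.28996969] [ 9.96373941e-01  8.50810865e-02 -4.23226209e-04] (array([ 0.49769349, -0.25523287,  0.45537896]), array([ 0.01905689, -0.28994306, -0.95685414]))
driver_head [(array([161. , 374.9]), 0.83), (array([183.7, 321.2]), 0.72), (array([ 75. , 355.1]), 0.62)]
driver_collar [(array([147.7, 371. ]), 0.98), (array([177.4, 322.9]), 0.77), (array([ 88.5, 364.3]), 0.65)]
driver [(array([ 82.3, 351. ]), 0.97), (array([140.8, 405.8]), 0.91), (array([160.7, 321.5]), 0.82)]
stand [(array([142.9, 210. ]), 0.95), (array([160.9, 322.4]), 0.6)]
(np.float64(183.97018676422903), np.float64(319.94639066554254))
```

View pics/w1.png

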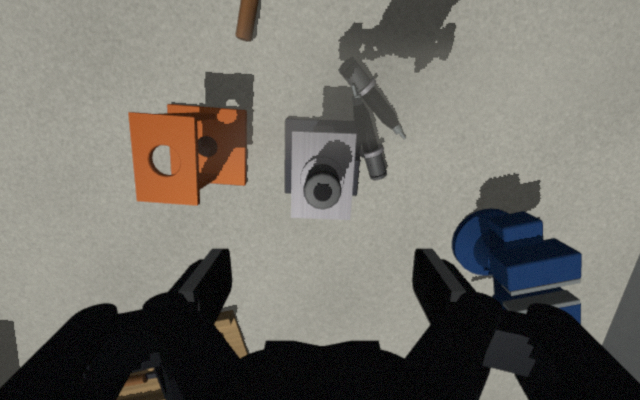

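```bash
python3 - <<'E'
from h import *
W=env.camera('wrist')
for rc in [(189.5,322.8),(191,321.5)]: print(atz(W,rc,.195))
for rc in [(183.7,321.2)]: print(atz(W,rc,.169))
for rc in [(177.4,322.9)]: print(atz(W,rc,.135))
a=W['frame'][150:230,280:370,::-1];cv2.imwrite('pics/w1c.png',cv2.resize(a,None,fx=7,fy=7,interpolation=2))
E
```

```text
[ 0.50430442 -0.32496615  0.195     ]
[ 0.50328232 -0.32642122  0.195     ]
[ 0.50297791 -0.32625136  0.169     ]
[ 0.50487523 -0.32755455  0.135     ]
```

View pics/w1c.png

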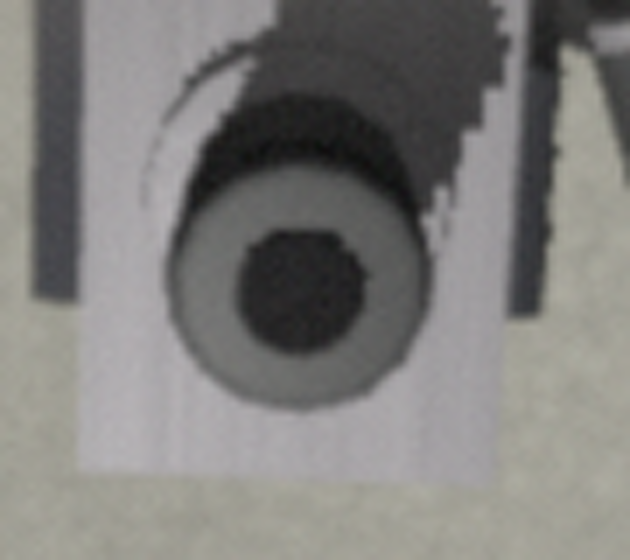

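apply_moves([
  [2,-1,40,0,0,0],
  [2,-1,80,0,0,0],
  [2,-1,115,0,0,0],
  [2,-1,135,0,0,0],
  [2,-1,141,0,0,0],
  [2,-1,141,0,0,0],
])

```text
t: 5.25
tcp_pos: [0.5046, -0.3266, 0.1498]
tcp_rot: [0.999, 0.042, 0.001, 0.001]
contact_force: [0.2, 0.1, -0.4]
grip_width: 0.998
```

apply_moves([
  [0,0,0,0,0,0],
  [0,0,0,0,0,0],
  [0,0,0,0,0,0],
  [0,0,0,0,0,0],
  [0,0,0,0,0,0],
  [0,0,0,0,0,0],
  [0,0,0,0,0,0],
], gripper=0.2, grip_force=50)

```text
t: 6.12
tcp_pos: [0.5039, -0.3271, 0.1509]
tcp_rot: [0.999, 0.043, -0.0, 0.001]
contact_force: [-4.0, 1.2, 6.3]
grip_width: 0.38
```

```bash
python3 - <<'E'
from h import *
W=shot('wrist','w2')
o=env.get_obs();print(o['tcp_pos'],o['contact_force'],o['ft_torque'],o['grip_width'])
E
```

```text
[ 0.5039221  -0.32705028  0.1509471 ] [-4.14580473  0.90713195  6.34887864] [0.00597451 0.59399854 0.04606906] 0.38053550361790234
```

View pics/w2.png

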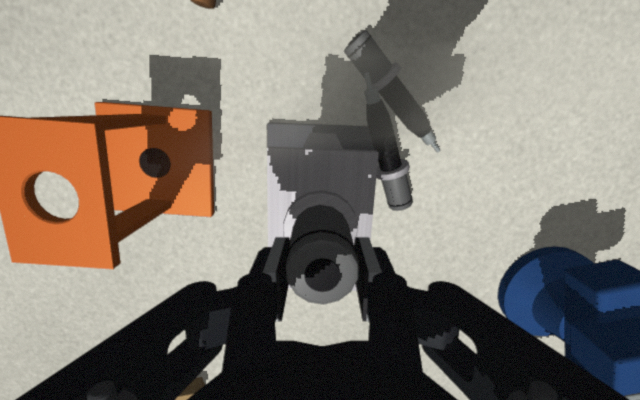

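apply_moves([
  [0,0,-10,0,0,0],
  [0,0,-30,0,0,0],
  [0,0,-60,0,0,0],
  [0,0,-100,0,0,0],
  [0,0,-140,0,0,0],
  [0,0,-170,0,0,0],
  [0,0,-180,0,0,0],
  [0,0,-180,0,0,0],
  [0,0,-180,0,0,0],
])

```text
t: 7.3
tcp_pos: [0.503, -0.326, 0.3287]
tcp_rot: [0.999, 0.043, -0.002, -0.0]
contact_force: [-0.4, 0.5, -6.0]
grip_width: 0.378
```

```bash
python3 - <<'E'
from h import *
W=shot('wrist','w3');S=shot('side','s3')
for _ in range(3):
    o=env.get_obs();print(o['tcp_pos'],o['contact_force'],o['ft_torque'],o['grip_width'],Ro.from_quat(o['tcp_rot']).as_matrix().round(4).tolist());env.camera('side')
T=env.camera('top')
for n,p in (('S',S),('T',T)):
  for th in ['fork_seat','fork','driver_collar']:
    print(n,th,[(np.round(r['point'],1),round(r['confidence'],2)) for r in env.pinpoint(p,th)])
cv2.imwrite('pics/s3c.png',cv2.resize(S['frame'][60:220,260:460,::-1],None,fx=3.5,fy=3.5,interpolation=2))
E
```

```text
[ 0.50307621 -0.32610162  0.32870551] [ 0.81681808 -0.03481553 -3.78820478] [-0.01893033  0.01270367  0.0283975 ] 0.3777039166723793 [[0.9964, 0.085, -0.0031], [0.085, -0.9964, 0.0006], [-0.003, -0.0009, -1.0]]
[ 0.50324251 -0.32621261  0.32896894] [ 0.47728346 -1.26898037 -6.105519  ] [-0.00847557 -0.07275032  0.02011844] 0.37551985481324845 [[0.9964, 0.0851, -0.0027], [0.0851, -0.9964, 0.0003], [-0.0027, -0.0006, -1.0]]
[ 0.50338452 -0.32635531  0.32934978] [ 0.12181719 -0.01770834 -4.95677108] [-0.02414664  0.07145725 -0.00565024] 0.3819154814377738 [[0.9964, 0.085, -0.0022], [0.085, -0.9964, -0.0001], [-0.0022, -0.0001, -1.0]]Traceback (most recent call last):
  File "<stdin>", line 8, in <module>
ValueError: only the last four pictures can be asked about
```

View pics/w3.png

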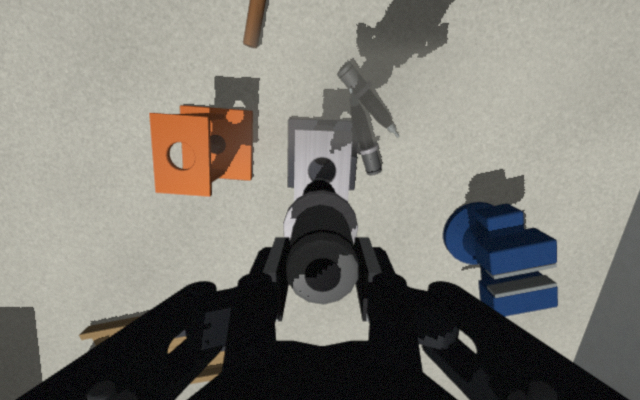

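```bash
python3 - <<'E'
from h import *
o=env.get_obs();W=env.camera('wrist');R=Ro.from_quat(o['tcp_rot'])
P=lambda x,y,z: tuple(np.round(proj(W,o['tcp_pos']+R.apply([x/1e3,y/1e3,z/1e3])),1))
# driver coords: collar underside at tool z=+16 => h above bit: z=16-(h-120)
for e in(-3,0,3): print(e,'headtop',P(0,e,-44),'head bot',P(0,e,8),'collar top',P(0,e,8),'L/R collar',P(-23,e,8),P(23,e,8),'near edge top',P(0,e-23,8),'bit',P(0,e,136))
a=W['frame'][150:330,240:400,::-1].copy()
cv2.imwrite('pics/w3c.png',cv2.resize(a,None,fx=3.3,fy=3.3,interpolation=2))
S=env.camera('side');T=env.camera('top');r={}
for n,p in (('S',S),('T',T)):
  for th in ['fork_seat','fork','driver_collar']:
    L=env.pinpoint(p,th);r[n,th]=L
    print(n,th,[(np.round(r['point'],1),round(r['confidence'],2)) for r in L])
for th in ['fork_seat','fork']: print(tri([(S,r['S',th][0]['point']),(T,r['T',th][0]['point'])]), atz(T,r['T',th][0]['point'],.295),atz(T,r['T',th][0]['point'],.283))
cv2.imwrite('pics/s3c.png',cv2.resize(S['frame'][60:220,260:460,::-1],None,fx=3.5,fy=3.5,interpolation=2))
E
```

```text
-3 headtop (np.float64(268.7), np.float64(318.5)) head bot (np.float64(225.3), np.float64(319.3)) collar top (np.float64(225.3), np.float64(319.3)) L/R collar (np.float64(225.3), np.float64(281.3)) (np.float64(225.3), np.float64(357.3)) near edge top (np.float64(188.5), np.float64(319.2)) bit (np.float64(178.3), np.float64(320.2))
0 headtop (np.float64(274.7), np.float64(318.5)) head bot (np.float64(229.9), np.float64(319.3)) collar top (np.float64(229.9), np.float64(319.3)) L/R collar (np.float64(229.9), np.float64(281.5)) (np.float64(229.9), np.float64(357.2)) near edge top (np.float64(193.5), np.float64(319.2)) bit (np.float64(181.2), np.float64(320.2))
3 headtop (np.float64(280.7), np.float64(318.5)) head bot (np.float64(234.5), np.float64(319.3)) collar top (np.float64(234.5), np.float64(319.3)) L/R collar (np.float64(234.5), np.float64(281.7)) (np.float64(234.5), np.float64(357.0)) near edge top (np.float64(198.4), np.float64(319.2)) bit (np.float64(184.1), np.float64(320.2))
S fork_seat [(array([146. , 308.7]), 0.64)]
S fork [(array([167.4, 293.8]), 0.58)]
S driver_collar [(array([108.5, 384.6]), 0.88), (array([205.4, 352.3]), 0.59), (array([191.8, 356.6]), 0.54)]
T fork_seat [(array([166.8, 358. ]), 0.57)]
T fork [(array([169.1, 322.5]), 0.9)]
T driver_collar [(array([210.4, 437.6]), 0.77), (array([212.5, 472. ]), 0.55), (array([210.2, 410.9]), 0.54)]
(array([ 0.60742554, -0.03263099,  0.29331271]), [array([0. , 0.2]), array([-0.2, -0. ])]) [ 0.60645433 -0.03268011  0.295     ] [ 0.61043382 -0.0333764   0.283     ]
(array([0.59967138, 0.0602815 , 0.27488669]), [array([-0.1, -0.3]), array([0.3, 0.1])]) [0.59397229 0.05975505 0.295     ] [0.59779272 0.06023669 0.283     ]
```

View pics/w3c.png

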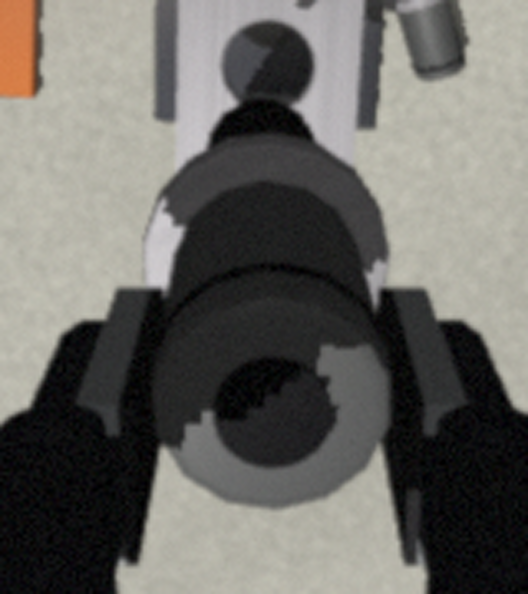

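View pics/s3c.png

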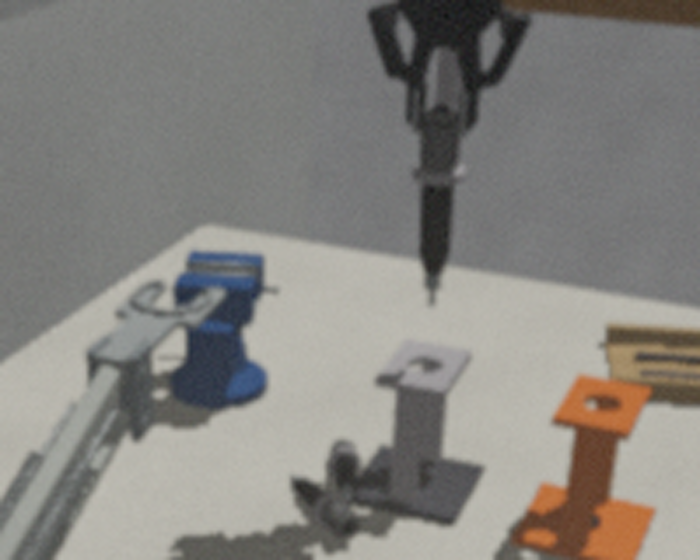

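apply_moves([
  [15,-25,-2,0,0,0],
  [35,-60,-2,0,0,0],
  [60,-100,-2,0,0,0],
  [90,-145,-2,0,0,0],
  [110,-180,-2,0,0,0],
  [122,-195,-2,0,0,0],
  [127,-203,-2,0,0,0],
  [127,-203,-2,0,0,0],
  [127,-203,-2,0,0,0],
])

```text
t: 9.18
tcp_pos: [0.6127, -0.1151, 0.3327]
tcp_rot: [0.999, 0.042, -0.0, 0.001]
contact_force: [-0.4, 0.1, -6.5]
grip_width: 0.378
```

```bash
cat > look.py <<'E'
from h import *
import sys
n=sys.argv[1]
W=shot('wrist',n);o=env.get_obs();R=Ro.from_quat(o['tcp_rot'])
print(o['t'],o['tcp_pos'],o['contact_force'],o['ft_torque'],R.as_matrix()[:,0],R.as_matrix()[:,2])
for th in ['fork_seat','fork','driver_collar']:
    print(th,[(np.round(r['point'],1),round(r['confidence'],2)) for r in env.pinpoint(W,th)])
cv2.imwrite('pics/'+n+'c.png',cv2.resize(W['frame'][100:330,210:430,::-1],None,fx=2.6,fy=2.6,interpolation=2))
E
python3 look.py w4
```

```text
9.225 [ 0.61274661 -0.11512354  0.33266988] [-0.45723992  0.36616374 -4.78258103] [0.00817773 0.00568396 0.04112838] [ 9.96520983e-01  8.33410330e-02 -4.50812911e-04] [-2.40864721e-04 -2.52918281e-03 -9.99996773e-01]
fork_seat []
fork []
driver_collar [(array([219.3, 280.6]), 0.78), (array([225.2, 321.9]), 0.72)]
```

View pics/w4.png

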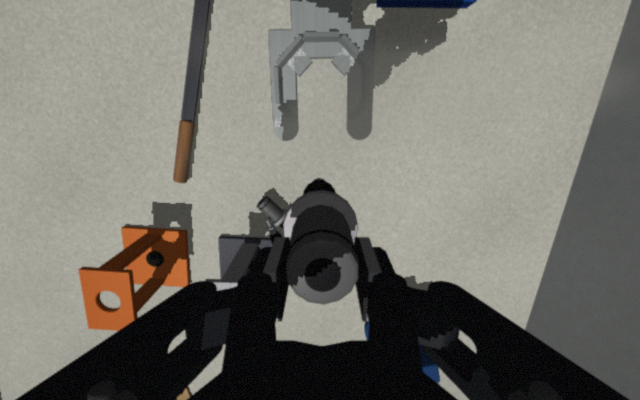

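```bash
cat > fit.py <<'E'
from h import *
def model(X,yaw):
    ex=np.array([np.cos(yaw),np.sin(yaw),0]);ey=np.array([-ex[1],ex[0],0])
    f=lambda x,y,z=0: np.array(X)+(ex*x+ey*y+np.array([0,0,z]))/1e3
    pts=[]
    for s in(1,-1):
        pts.append([f(a,s*16) for a in np.linspace(-25,8,8)])   # slot edges
        pts.append([f(a,s*32) for a in np.linspace(-22,0,8)])   # outer
    th=np.linspace(-np.pi/2,np.pi/2,9)
    pts.append([f(16*np.cos(t),16*np.sin(t)) for t in th])
    for rr,z in((24.5,0),(26,5)):
        t0=np.arcsin(16/rr)
        pts.append([f(rr*np.cos(t),rr*np.sin(t),z) for t in np.linspace(-np.pi+t0,np.pi-t0,40)])
    return pts
def draw(W,X,yaw,fn,box=(0,150,250,400),k=4):
    a=W['frame'][box[0]:box[1],box[2]:box[3],::-1]
    a=cv2.resize(a,None,fx=k,fy=k,interpolation=2)
    for l,c in zip(model(X,yaw),[(0,0,255)]*5+[(255,0,0),(0,255,0)]):
        q=np.array([[(proj(W,p)[1]-box[2])*k+k/2,(proj(W,p)[0]-box[0])*k+k/2] for p in l]).astype(np.int32)
        cv2.polylines(a,[q],False,c,1)
    cv2.imwrite(fn,a)
E
python3 - <<'E'
from fit import *
W=env.camera('wrist')
draw(W,[.607,-.0325,.295],np.arctan2(.996,-.087),'pics/f1.png')
cv2.imwrite('pics/f1r.png',cv2.resize(W['frame'][0:150,250:400,::-1],None,fx=4,fy=4,interpolation=2))
E
```

```text
(no output)
```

View pics/f1.png

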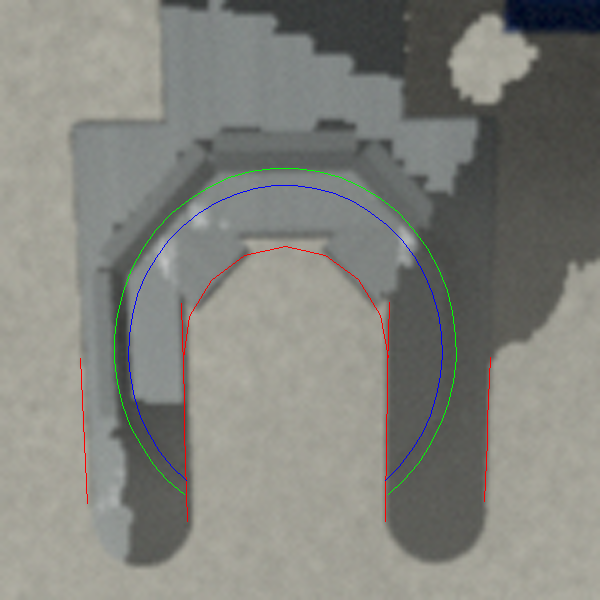

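View pics/f1r.png

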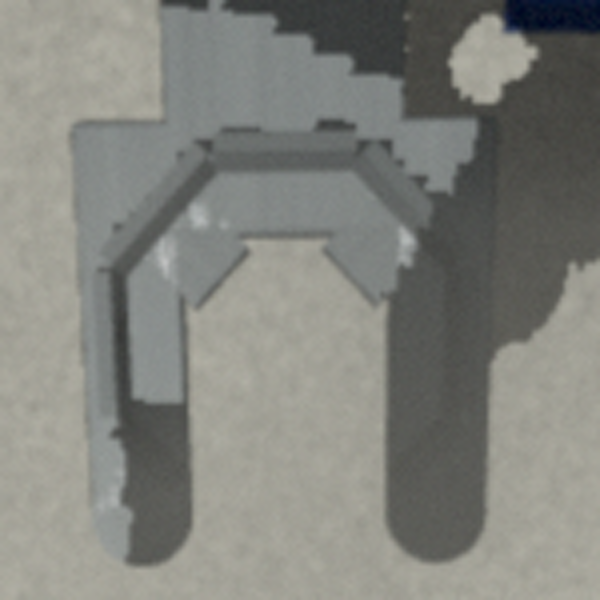

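apply_moves([
  [0.5,-10,0,0,0,0],
  [0.5,-20,0,0,0,0],
  [0.5,-30,0,0,0,0],
  [0.5,-30,0,0,0,0],
  [0.5,-30,0,0,0,0],
])

```text
t: 10.05
tcp_pos: [0.611, -0.0844, 0.3328]
tcp_rot: [0.999, 0.042, 0.0, 0.001]
contact_force: [0.7, -0.4, -5.9]
grip_width: 0.381
```

```bash
python3 look.py w5; python3 - <<'E'
from fit import *
W=env.camera('wrist')
draw(W,[.607,-.0315,.295],np.arctan2(.996,-.087),'pics/f2.png',box=(70,270,240,400),k=3.7)
E
```

```text
10.1 [ 0.61100995 -0.08461753  0.33273082] [-0.17107211  0.24920704 -4.51502315] [0.01765476 0.01703274 0.03663595] [9.96454947e-01 8.41281050e-02 3.12936599e-05] [ 2.39807942e-04 -2.46842891e-03 -9.99996925e-01]
fork_seat []
fork []
driver_collar [(array([235.6, 281.4]), 0.85), (array([225.6, 321.8]), 0.83), (array([274.2, 290.5]), 0.45)]
```

View pics/f2.png

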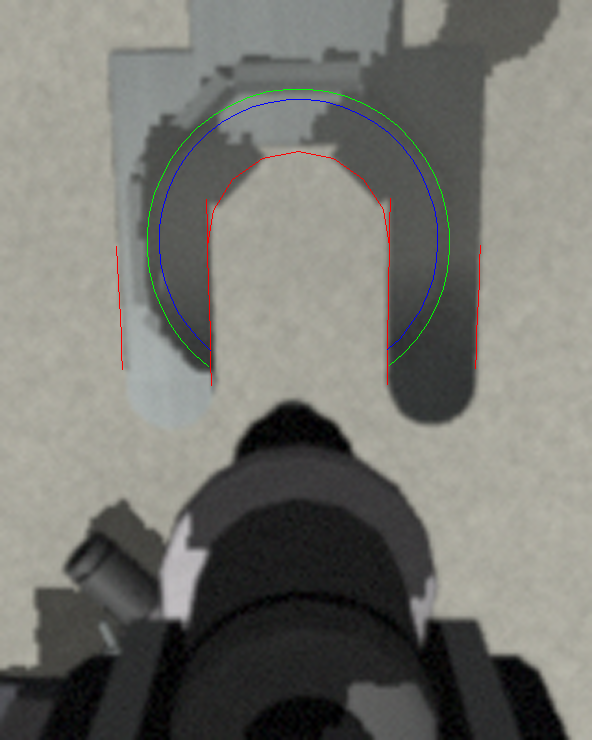

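apply_moves([
  [0.2,-8,0,0,0,0],
  [0.2,-16,0,0,0,0],
  [0.2,-24,0,0,0,0],
  [0.2,-32,0,0,0,0],
  [0.2,-40,0,0,0,0],
  [0.2,-46,0,0,0,0],
  [0.2,-50,0,0,0,0],
  [0.2,-50,0,0,0,0],
  [0.2,-50,0,0,0,0],
])

```text
t: 11.42
tcp_pos: [0.607, -0.0353, 0.3325]
tcp_rot: [0.999, 0.042, -0.0, 0.001]
contact_force: [-0.1, 0.2, -5.9]
grip_width: 0.382
```

```bash
python3 look.py w6; python3 - <<'E'
from fit import *
W=env.camera('wrist')
draw(W,[.607,-.0315,.295],np.arctan2(.996,-.087),'pics/f3.png',box=(130,320,240,400),k=3.7)
cv2.imwrite('pics/f3r.png',cv2.resize(W['frame'][130:290,240:400,::-1],None,fx=3.7,fy=3.7,interpolation=2))
S=shot('side','s6');cv2.imwrite('pics/s6c.png',cv2.resize(S['frame'][40:220,220:400,::-1],None,fx=3.3,fy=3.3,interpolation=2))
E
```

```text
11.475 [ 0.60699994 -0.03527123  0.33250724] [ 0.45458395  0.2857247  -5.30222228] [ 0.03535972 -0.00245113 -0.0381188 ] [ 9.96528896e-01  8.32474344e-02 -1.56030013e-04] [ 3.83247640e-05 -2.33306076e-03 -9.99997278e-01]
fork_seat []
fork [(array([ 58.6, 318.8]), 0.93)]
driver_collar [(array([221.8, 323. ]), 0.94), (array([301.3, 292.9]), 0.88)]
```

View pics/f3.png

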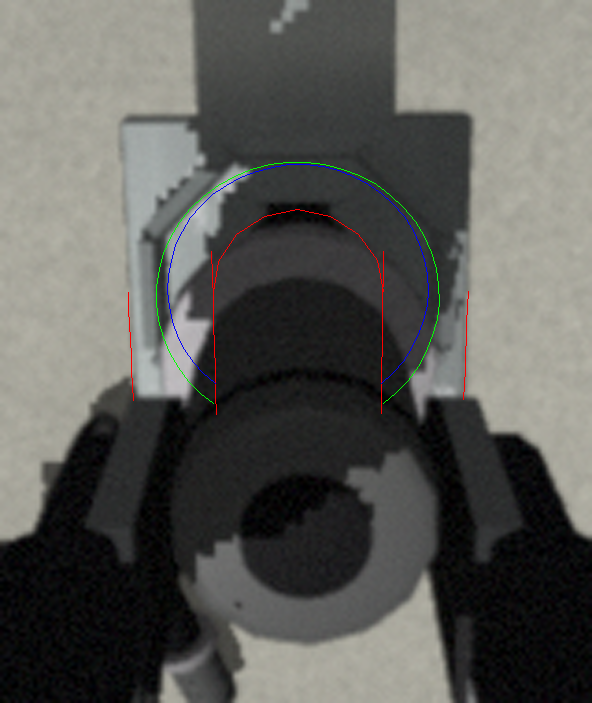

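View pics/f3r.png

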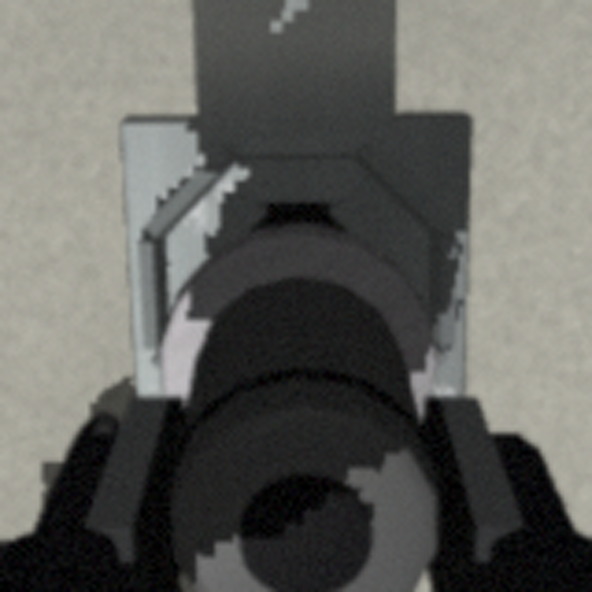

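View pics/s6c.png

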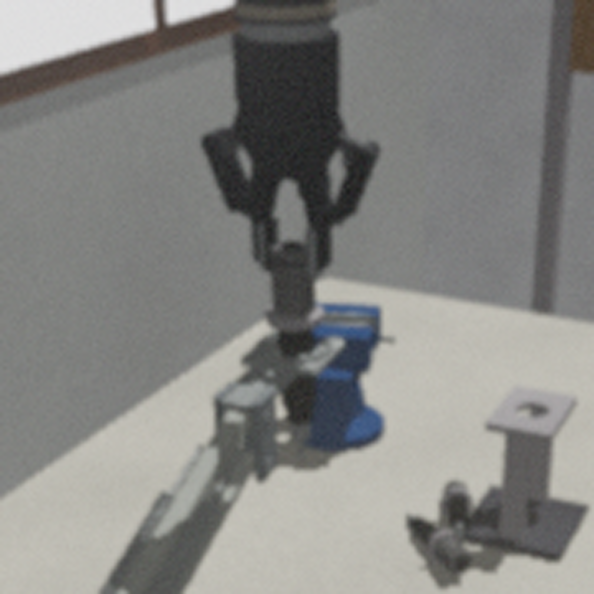

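apply_moves([
  [-0.2,-2.5,4,0,0,0],
  [-0.2,-2.5,9,0,0,0],
  [-0.2,-2.5,13,0,0,0],
  [-0.2,-2.5,13,0,0,0],
  [-0.2,-2.5,13,0,0,0],
])

```text
t: 12.35
tcp_pos: [0.6067, -0.0328, 0.3196]
tcp_rot: [0.999, 0.042, 0.0, 0.001]
contact_force: [0.8, 1.1, -5.0]
grip_width: 0.377
```

```bash
python3 look.py w7; python3 - <<'E'
from fit import *
W=env.camera('wrist')
draw(W,[.607,-.0312,.295],np.arctan2(.996,-.087),'pics/f4.png',box=(120,270,240,400),k=5)
cv2.imwrite('pics/f4r.png',cv2.resize(W['frame'][120:240,240:400,::-1],None,fx=5,fy=5,interpolation=2))
S=shot('side','s7');cv2.imwrite('pics/s7c.png',cv2.resize(S['frame'][90:190,260:360,::-1],None,fx=6,fy=6,interpolation=2))
E
```

```text
12.4 [ 0.60675821 -0.03277549  0.31973043] [-0.25917924 -0.12803361 -4.78838736] [ 0.00259821 -0.00097333 -0.02823417] [9.96532213e-01 8.32071855e-02 3.34347324e-04] [ 5.16998747e-04 -2.17360335e-03 -9.99997504e-01]
fork_seat []
fork [(array([ 59.9, 319.3]), 0.79)]
driver_collar [(array([305.1, 287.3]), 0.98), (array([225.6, 322.2]), 0.74)]
```

View pics/f4.png

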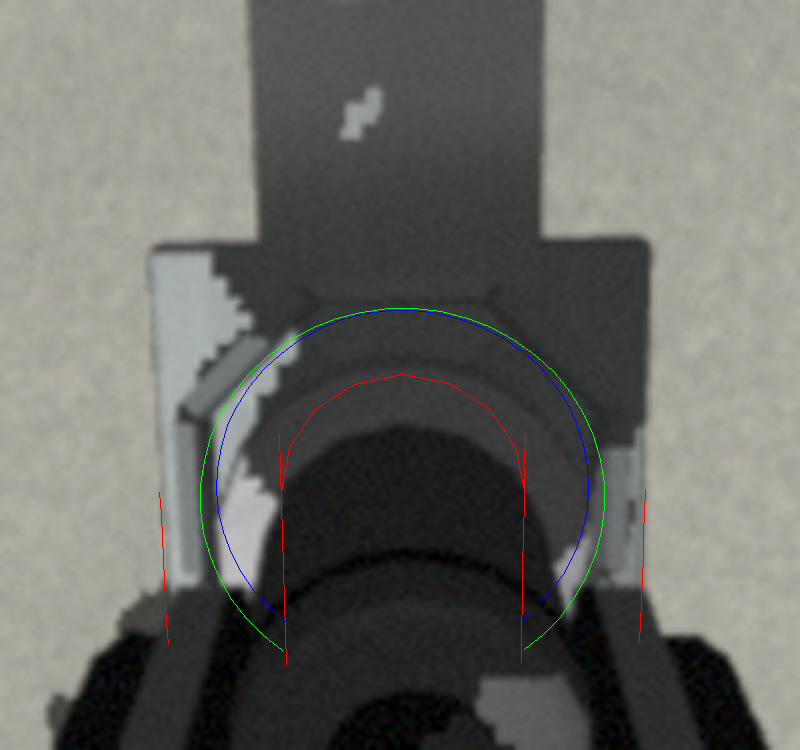

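View pics/f4r.png

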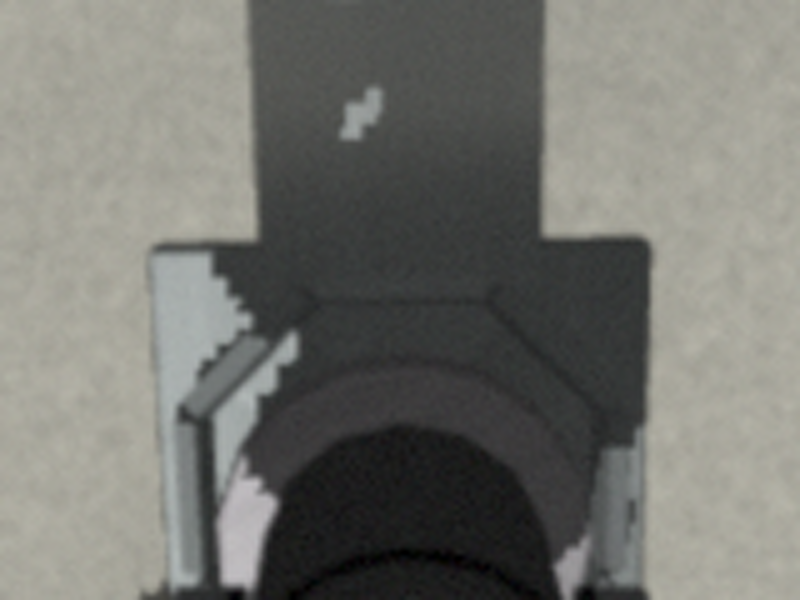

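View pics/s7c.png

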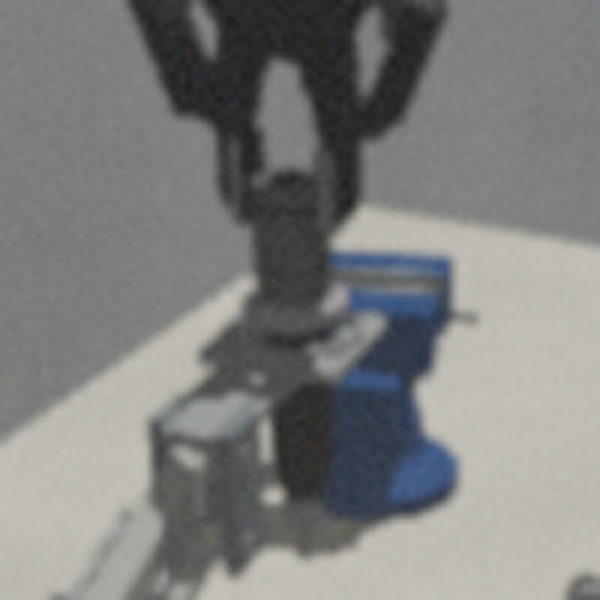

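```bash
python3 - <<'E'
from h import *
W=env.camera('wrist')
f=lambda r,c,z: atz(W,(120+r/5-.4,240+c/5-.4),z)
e=np.array([-.087,.996,0]); n=np.array([.996,.087,0])
for nm,r,c,z in [('collar back top',357,405,.3117),('rim back foot',301,405,.295),('rim back foot lo',301,405,.292),('rim left foot',510,216,.295),('rim right foot',450,601,.295),('collar L',530,218,.3117),('collarR',530,595,.3117),('plate L',500,161,.295),('plateR',500,645,.295),('plate back',243,200,.295)]:
    X=f(r,c,z)-np.array([.607,-.0312,0]);print(nm,'along',round(X@e*1e3,1),'lat',round(X@n*1e3,1))
E
```

```text
collar back top along 22.9 lat 0.5
rim back foot along 25.7 lat 0.4
rim back foot lo along 25.0 lat 0.4
rim left foot along -2.5 lat -24.7
rim right foot along 5.6 lat 25.9
collar L along 1.3 lat -22.3
collarR along 1.1 lat 23.3
plate L along -1.1 lat -31.9
plateR along -1.4 lat 31.9
plate back along 33.3 lat -25.3
```

apply_moves([
  [0,-0.8,1,0,0,0],
  [0,-0.8,4,0,0,0],
  [0,-0.8,7,0,0,0],
  [0,-0.8,7,0,0,0],
])

```text
t: 13.2
tcp_pos: [0.6062, -0.0319, 0.312]
tcp_rot: [0.999, 0.042, -0.001, 0.001]
contact_force: [-0.3, 0.4, -5.0]
grip_width: 0.38
```

```bash
python3 look.py w8; python3 - <<'E'
from fit import *
for i in range(4):
    W=env.camera('wrist');o=env.get_obs();print(o['contact_force'].round(1),o['tcp_pos'].round(4))
cv2.imwrite('pics/f5r.png',cv2.resize(W['frame'][120:240,240:400,::-1],None,fx=5,fy=5,interpolation=2))
E
```

```text
13.25 [ 0.60637917 -0.03198255  0.31227029] [ 0.54911414  0.24082957 -5.11554016] [ 0.02241213 -0.02038686 -0.03866767] [ 9.96531735e-01  8.32115371e-02 -5.83377291e-04] [-4.08895793e-04 -2.11386919e-03 -9.99997682e-01]
fork_seat []
fork [(array([ 61.1, 317.7]), 0.94)]
driver_collar [(array([311.9, 287.3]), 0.81), (array([153.9, 191.9]), 0.58), (array([224.5, 323.9]), 0.57)]
[-0.3 -0.2 -4.9] [ 0.6067 -0.032   0.3128]
[ 0.4 -0.3 -5.8] [ 0.6067 -0.032   0.3129]
[ 0.1  0.  -5.4] [ 0.6067 -0.032   0.3128]
[ 0.2  1.1 -5.5] [ 0.6067 -0.032   0.3128]
```

View pics/f5r.png

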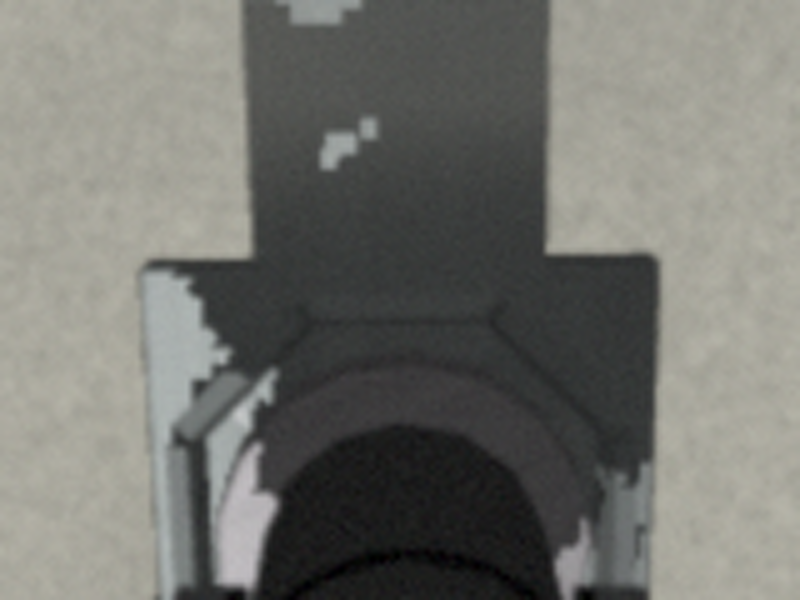

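```bash
python3 - <<'E'
from h import *
W=env.camera('wrist')
f=lambda r,c,z: atz(W,(120+r/5-.4,240+c/5-.4),z)
e=np.array([-.087,.996,0]); n=np.array([.996,.087,0])
for nm,r,c,z in [('collar back top',358,405,.3048),('rim back foot',322,405,.295),('rim left foot',510,212,.295),('rim right foot',470,603,.295),('collar L',530,217,.3048),('collarR',530,600,.3048),('plate L',500,152,.295),('plateR',500,652,.295),('plate back',262,200,.295)]:
    X=f(r,c,z)-np.array([.607,-.0312,0]);print(nm,'along',round(X@e*1e3,1),'lat',round(X@n*1e3,1))
E
```

```text
collar back top along 23.6 lat 0.5
rim back foot along 25.5 lat 0.5
rim left foot along 0.9 lat -24.2
rim right foot along 6.1 lat 25.4
collar L along 2.1 lat -22.4
collarR along 1.9 lat 24.0
plate L along 2.3 lat -31.8
plateR along 2.0 lat 31.8
plate back along 33.1 lat -24.4
```

apply_moves([
  [0,-0.3,1.5,0,0,0],
  [0,-0.3,3,0,0,0],
  [0,-0.3,5,0,0,0],
  [0,-0.3,5,0,0,0],
])

```text
t: 14.15
tcp_pos: [0.6068, -0.032, 0.3078]
tcp_rot: [0.999, 0.042, 0.0, 0.001]
contact_force: [0.3, -1.1, -4.6]
grip_width: 0.377
```

```bash
cat > fo.py <<'E'
from fit import *
import sys
F=[];P=[]
for i in range(5):
    W=env.camera('wrist');o=env.get_obs();F.append(o['contact_force']);P.append(o['tcp_pos'])
print(o['t'],'F',np.mean(F,0).round(2),'sd',np.std(F,0).round(2),'P',np.mean(P,0).round(4), o['ft_torque'].round(3))
cv2.imwrite('pics/'+sys.argv[1]+'.png',cv2.resize(W['frame'][120:240,240:400,::-1],None,fx=5,fy=5,interpolation=2))
S=env.camera('side');cv2.imwrite('pics/'+sys.argv[1]+'s.png',cv2.resize(S['frame'][90:210,250:370,::-1],None,fx=4,fy=4,interpolation=2))
E
python3 fo.py g1
```

```text
14.4 F [-0.15 -0.8  -3.75] sd [0.78 0.41 0.33] P [ 0.6068 -0.0318  0.3079] [-0.165 -0.075 -0.038]
```

View pics/g1.png

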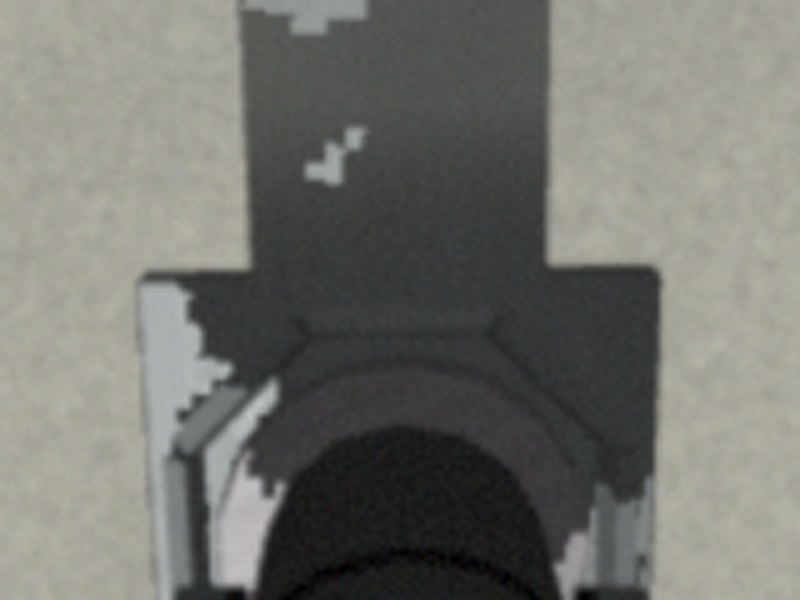

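View pics/g1s.png

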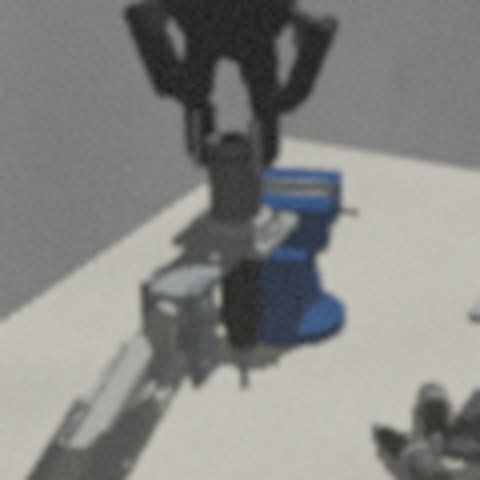

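```bash
python3 - <<'E'
import numpy as np
for s in range(0,170,10):
    a=np.arcsin(np.sin(.3)-s/280); print(s,round(280*(np.cos(a)-np.cos(.3)),2),'q',round(.3-a,3))
E
```

```text
0 0.0 q 0.0
10 2.89 q 0.037
20 5.38 q 0.074
30 7.49 q 0.11
40 9.22 q 0.147
50 10.58 q 0.183
60 11.58 q 0.219
70 12.22 q 0.254
80 12.49 q 0.29
90 12.41 q 0.326
100 11.97 q 0.362
110 11.18 q 0.397
120 10.02 q 0.433
130 8.49 q 0.47
140 6.59 q 0.506
150 4.31 q 0.543
160 1.64 q 0.58
```

apply_moves([
  [0,1.0,3,0,0,0],
  [0,2.1,7,0,0,0],
  [0,3.2,11,0,0,0],
  [0,4.0,15,0,0,0],
  [0,4.9,19,0,0,0],
  [0,5.3,21,0,0,0],
  [0,5.3,21,0,0,0],
])

```text
t: 15.32
tcp_pos: [0.6072, -0.0372, 0.2867]
tcp_rot: [0.999, 0.042, 0.0, 0.001]
contact_force: [0.8, -0.2, -3.3]
grip_width: 0.379
```

```bash
python3 fo.py g2
```

```text
15.575 F [ 0.59 -0.8  -3.54] sd [0.28 0.36 0.4 ] P [ 0.6072 -0.0371  0.287 ] [-0.141 -0.161  0.006]
```

View pics/g2.png

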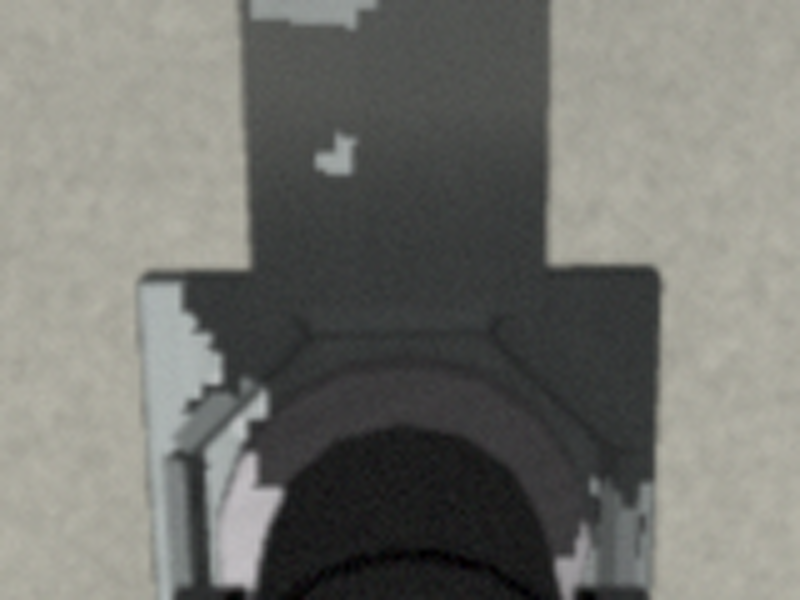

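View pics/g2s.png

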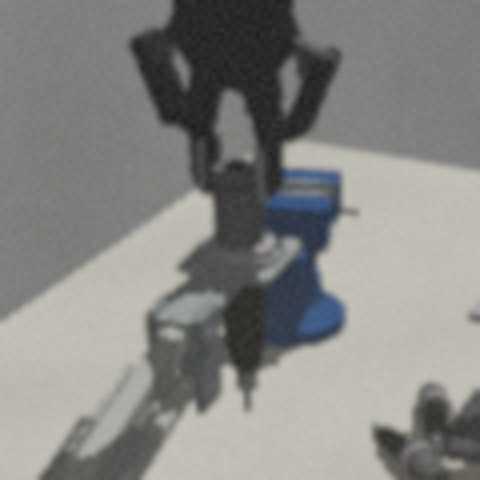

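apply_moves([
  [0.3,1.3,4,0,0,0],
  [0.3,2.3,10,0,0,0],
  [0.3,3.2,15,0,0,0],
  [0.3,3.9,20,0,0,0],
  [0.3,4.6,25,0,0,0],
  [0.3,5.1,30,0,0,0],
  [0.3,5.6,35,0,0,0],
  [0.3,5.9,39,0,0,0],
  [0.3,6,40,0,0,0],
  [0.3,6,40,0,0,0],
])

```text
t: 16.88
tcp_pos: [0.608, -0.0431, 0.2471]
tcp_rot: [0.999, 0.042, 0.0, 0.001]
contact_force: [-0.1, 0.5, -2.3]
grip_width: 0.376
```

```bash
python3 fo.py g3
```

```text
17.125 F [-0.47  0.83 -2.36] sd [0.48 0.23 0.9 ] P [ 0.608  -0.0431  0.2472] [0.112 0.057 0.011]
```

View pics/g3.png

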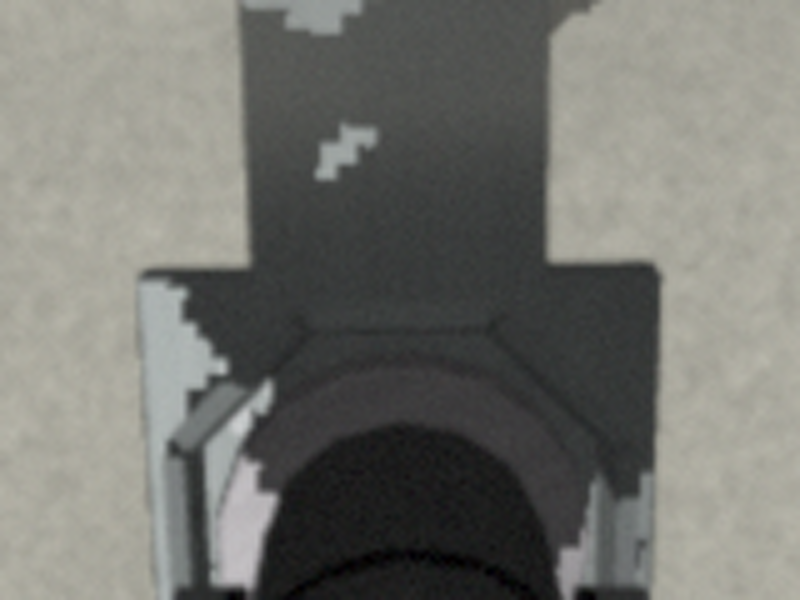

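apply_moves([
  [-0.2,0,4,0,0,0],
  [-0.2,0.1,10,0,0,0],
  [-0.2,0.2,15,0,0,0],
  [-0.2,0.2,20,0,0,0],
  [-0.2,0.1,25,0,0,0],
  [-0.2,0,30,0,0,0],
  [-0.2,-0.2,35,0,0,0],
  [-0.2,-0.4,39,0,0,0],
  [-0.2,-0.5,40,0,0,0],
  [-0.2,-0.5,40,0,0,0],
])

```text
t: 18.42
tcp_pos: [0.6076, -0.0428, 0.2071]
tcp_rot: [0.999, 0.042, 0.0, 0.001]
contact_force: [0.7, -0.6, -1.4]
grip_width: 0.38
```

```bash
python3 fo.py g4
```

```text
18.675 F [-0.29 -0.32 -1.35] sd [0.44 0.34 0.25] P [ 0.6076 -0.0428  0.2072] [-0.125 -0.015 -0.022]
```

View pics/g4.png

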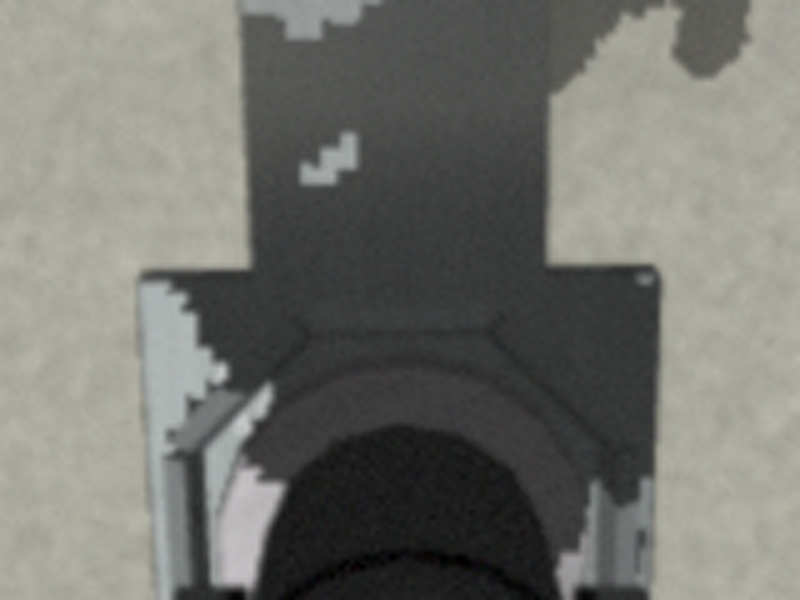

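View pics/g4s.png

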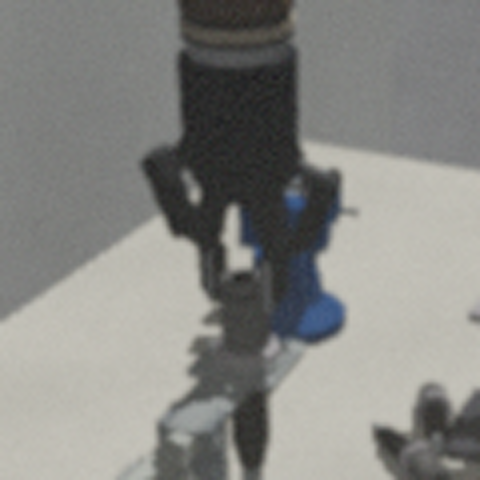

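apply_moves([
  [0,-0.2,3,0,0,0],
  [0,-0.5,7,0,0,0],
  [0,-0.9,11,0,0,0],
  [0,-1.4,15,0,0,0],
  [0,-1.8,18,0,0,0],
  [0,-2.1,20,0,0,0],
  [0,-2.1,20,0,0,0],
  [0,-2.1,20,0,0,0],
])

```text
t: 19.73
tcp_pos: [0.6075, -0.0407, 0.1873]
tcp_rot: [0.999, 0.042, 0.0, 0.001]
contact_force: [-0.4, 0.0, -1.1]
grip_width: 0.377
```

```bash
sed -i 's/range(5)/range(12)/' fo.py; python3 fo.py g5
```

```text
20.325 F [ 0.18  0.08 -0.59] sd [0.65 0.61 0.41] P [ 0.6075 -0.0407  0.1874] [-0.021 -0.155 -0.038]
```

View pics/g5.png

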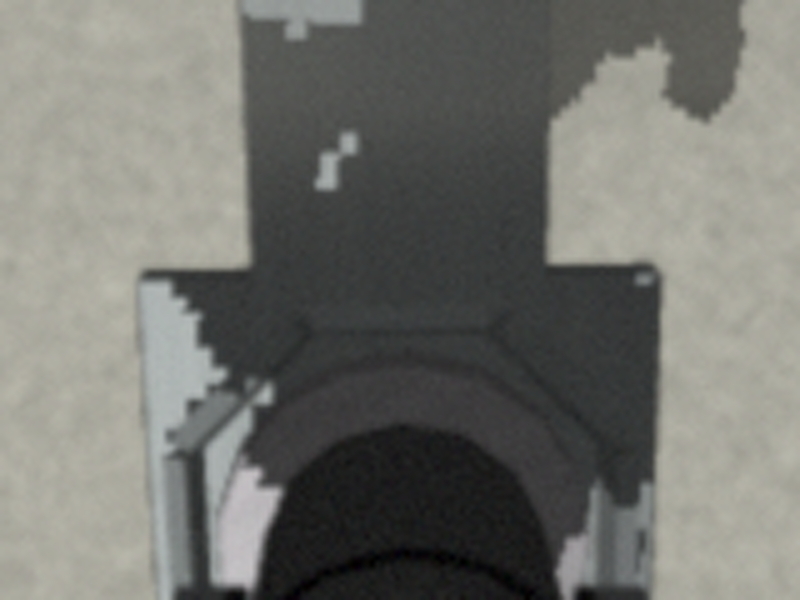

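apply_moves([
  [0,-0.5,3,0,0,0],
  [0,-1.0,6,0,0,0],
  [0,-1.5,9,0,0,0],
  [0,-2.0,12,0,0,0],
  [0,-2.4,14,0,0,0],
  [0,-2.4,14,0,0,0],
  [0,-2.4,14,0,0,0],
])

```text
t: 21.25
tcp_pos: [0.6073, -0.0384, 0.1733]
tcp_rot: [0.999, 0.042, 0.0, 0.001]
contact_force: [0.2, 0.8, -0.7]
grip_width: 0.376
```

```bash
sed -i 's/range(12)/range(24)/' fo.py; python3 fo.py g6
```

```text
22.45 F [ 0.09  0.18 -0.16] sd [0.43 0.35 0.51] P [ 0.6073 -0.0384  0.1733] [ 0.041 -0.084  0.017]
```

View pics/g6.png

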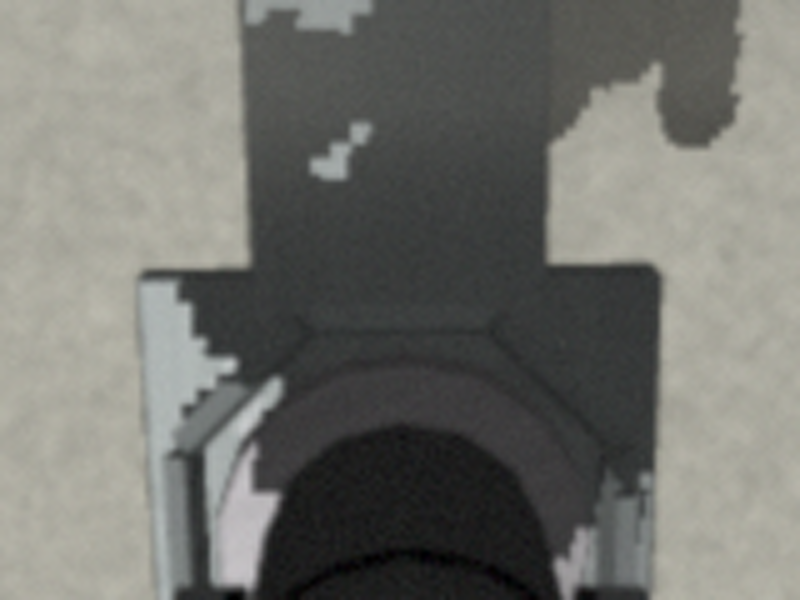

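View pics/g6s.png

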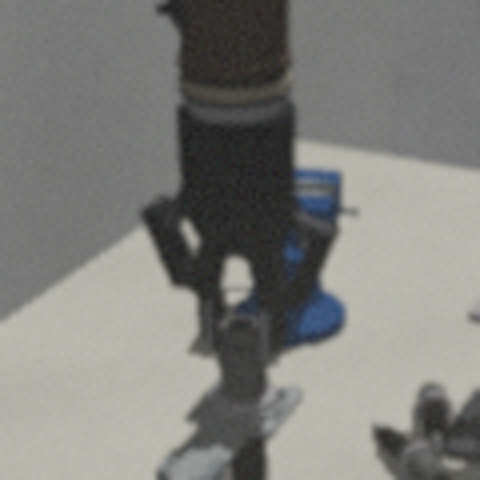

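apply_moves([
  [0,-0.6,3,0,0,0],
  [0,-1.3,6,0,0,0],
  [0,-1.3,6,0,0,0],
  [0,-1.3,6,0,0,0],
])

```text
t: 23.0
tcp_pos: [0.6071, -0.0371, 0.1672]
tcp_rot: [0.999, 0.042, 0.0, 0.001]
contact_force: [-0.6, 0.7, -0.9]
grip_width: 0.378
```

```bash
sed -i 's/range(24)/range(40)/' fo.py; python3 fo.py g7
```

```text
25.0 F [-0.13  0.07  0.17] sd [0.42 0.53 0.43] P [ 0.6072 -0.0371  0.1673] [ 0.02  -0.049 -0.03 ]
```

View pics/g7.png

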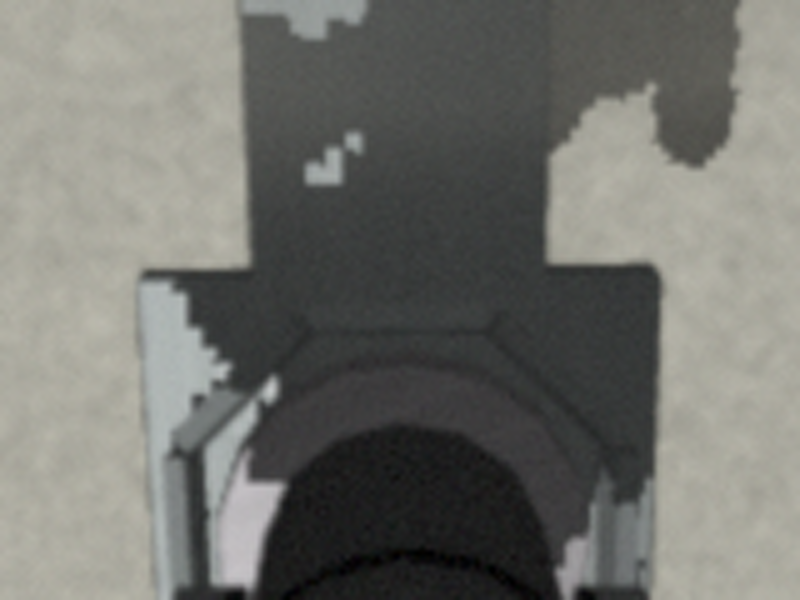

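apply_moves([
  [0,0,0,0,0,0],
  [0,0,0,0,0,0],
  [0,0,0,0,0,0],
  [0,0,0,0,0,0],
], gripper=0.5, grip_force=20)

```text
t: 25.55
tcp_pos: [0.6072, -0.0371, 0.1672]
tcp_rot: [0.999, 0.042, 0.0, 0.001]
contact_force: [-0.4, 0.9, -0.0]
grip_width: 0.501
```

```bash
sed -i 's/range(40)/range(10)/' fo.py; python3 fo.py g8
```

```text
26.05 F [-0.06 -0.24  0.27] sd [0.36 0.44 0.44] P [ 0.6072 -0.0371  0.1673] [0.014 0.039 0.001]
```

View pics/g8.png

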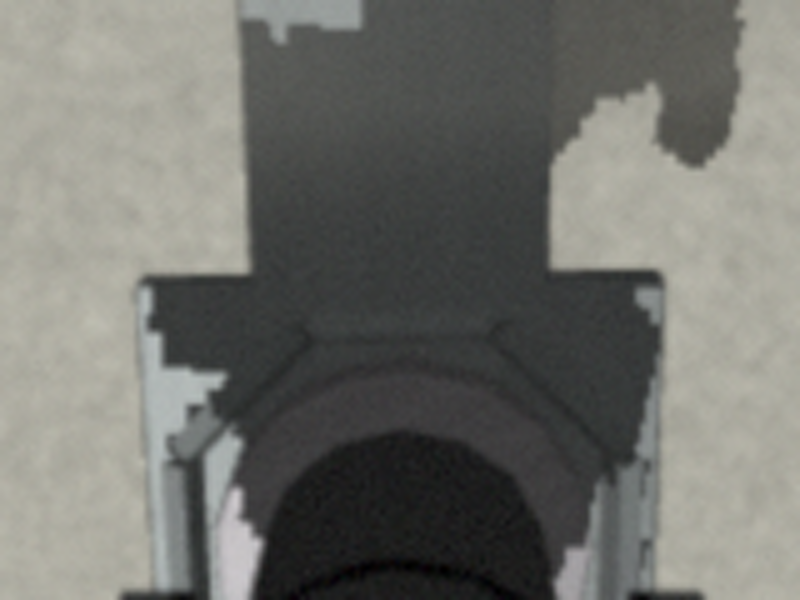

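View pics/g8s.png

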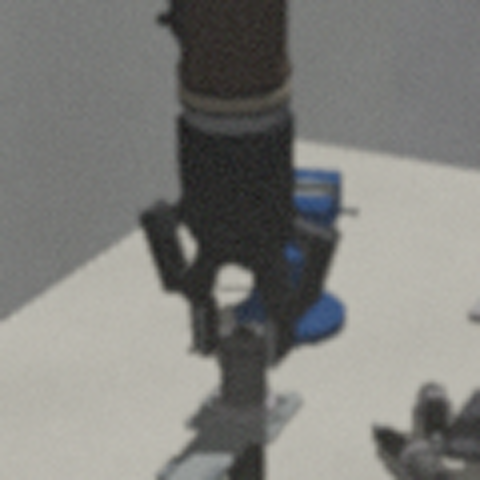

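```bash
python3 -c "
from h import *
shot('wrist','w9')"
```

```text
(no output)
```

View pics/w9.png

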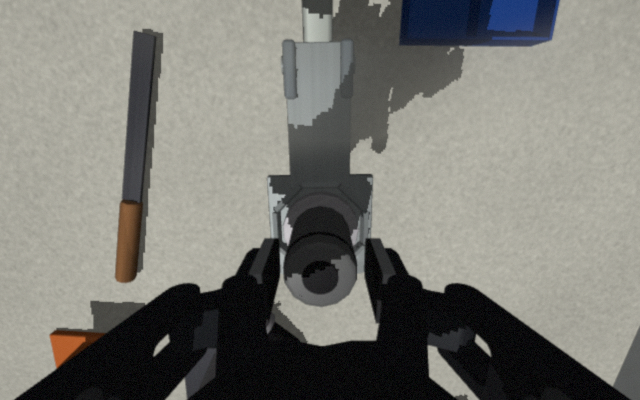

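Gaps show on both sides of the head, so I open fully and withdraw straight up.

apply_moves([
  [0,0,0,0,0,0],
  [0,0,0,0,0,0],
  [0,0,0,0,0,0],
  [0,0,-10,0,0,0],
  [0,0,-30,0,0,0],
  [0,0,-60,0,0,0],
  [0,0,-100,0,0,0],
  [0,0,-140,0,0,0],
  [0,0,-150,0,0,0],
  [0,0,-150,0,0,0],
], gripper=0.8)

```text
t: 27.4
tcp_pos: [0.6075, -0.0368, 0.3186]
tcp_rot: [0.999, 0.042, 0.001, 0.001]
contact_force: [-0.1, 1.0, -0.4]
grip_width: 0.803
```

```bash
python3 look.py w10;python3 -c "
from h import *
S=shot('side','s10');cv2.imwrite('pics/s10c.png',cv2.resize(S['frame'][110:290,210:390,::-1],None,fx=3.3,fy=3.3,interpolation=2))
T=shot('top','t10')
for th in ['fork_seat','driver_collar']:
  for p in (S,T): print(th,[(np.round(r['point'],1),round(r['confidence'],2)) for r in env.pinpoint(p,th)])
"
```

```text
27.45 [ 0.606628   -0.03666008  0.31683348] [ 0.13553025  0.09392436 -0.21712583] [-0.04055452  0.01096906  0.03866092] [ 9.96526636e-01  8.32741331e-02 -2.87531251e-04] [-9.31074842e-05 -2.33861787e-03 -9.99997261e-01]
fork_seat []
fork [(array([ 80.7, 318.4]), 0.75)]
driver_collar [(array([175.7, 321.1]), 0.89), (array([265.8, 276.1]), 0.74), (array([304.8, 288.1]), 0.6)]
fork_seat [(array([196.1, 309.9]), 0.62)]
fork_seat []
driver_collar [(array([195. , 312.1]), 0.78), (array([206.4, 355. ]), 0.68), (array([192.4, 356.8]), 0.64)]
driver_collar [(array([210.9, 409.9]), 0.8), (array([208.4, 436.9]), 0.63)]
```

View pics/w10.png

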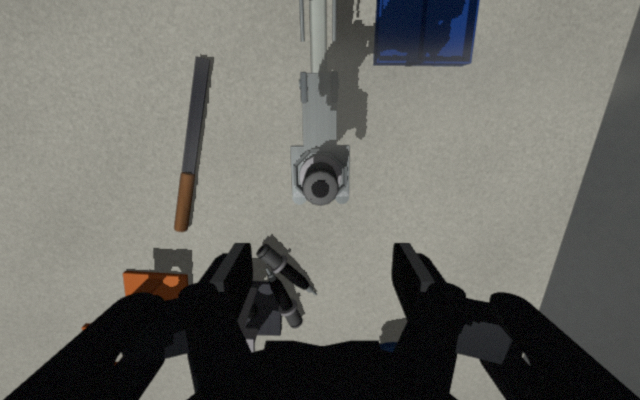

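View pics/s10c.png

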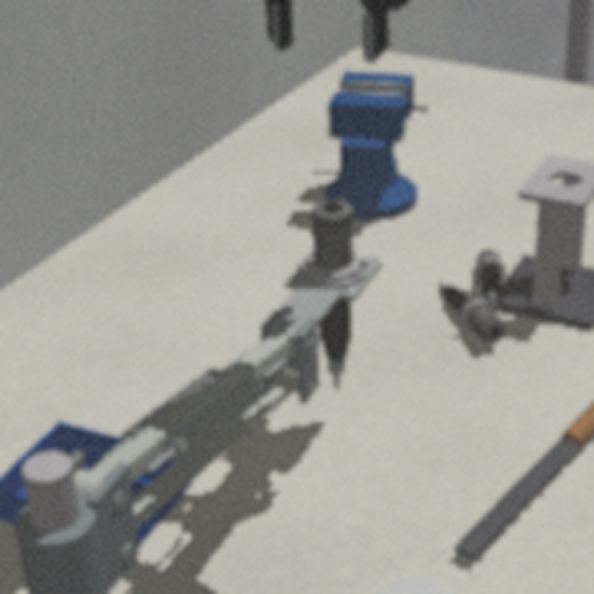

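```bash
python3 -c "
from h import *
W=env.camera('wrist');a=W['frame'].astype(int)
for i in range(10): B=env.camera('wrist')
b=B['frame'].astype(int)
g=lambda x:x.mean(2)[130:230,270:370].astype(np.float32)
print('shift px',cv2.phaseCorrelate(g(a),g(b)))
print(atz(B,(188,320.5),.1673-.016+.06),env.get_obs()['t'])
cv2.imwrite('pics/w11c.png',cv2.resize(B['frame'][130:220,270:370,::-1],None,fx=6,fy=6,interpolation=2))
"
```

```text
shift px ((-0.4192769291294951, -0.27798460263289115), 0.9749434339523315)
[ 0.60751801 -0.03626693  0.2113    ] 28.45
```

View pics/w11c.png

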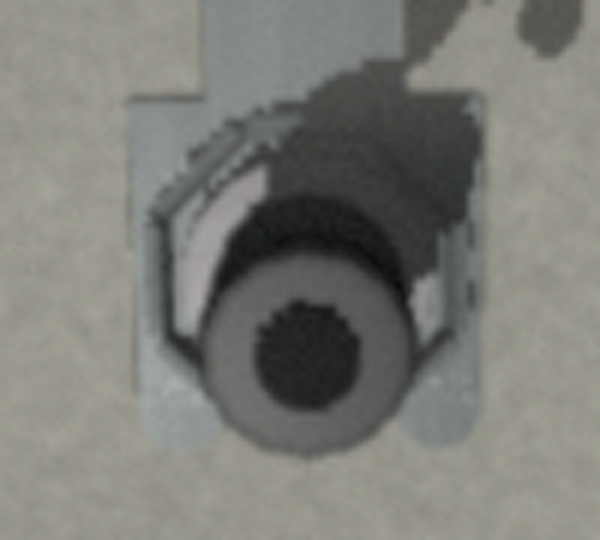

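```bash
python3 -c "
from h import *
print(env.sign_off())"
```

```text
the job is handed in; nothing more can be done
None
```

The screwdriver hangs by its collar in the fork of the spring arm, and I handed the job in at about 28.5 s. I took the largest one, from the grey stand. I moved it level into the slot, lowered it inside the rim, and followed the arm down about 145 mm, well short of the bottom stop.

**Letting go:** I released once the mean vertical wrist force was about +0.2 N. It was about -5.3 N while I carried the whole weight. The force at the wrist is noisy (about 0.4 N per reading), so I could only average it to within about 0.1 N.

**After release:**
- The driver hangs upright, with the collar inside the rim.
- The pictures show a shift of about 1 mm, possibly upward, as the fingers opened.
- Over the next second, once the gripper was clear, I saw only 0.4 to 0.5 px of change, most likely the robot settling.
- The gripper is about 110 mm above the driver's head and touching nothing.

**Disagreements:** Camera estimates of the fork seat's fore-and-aft position differed by 1 to 2 mm. I corrected for that by eye just above the rim.

**Other objects:** The two small look-alike drivers fell over by themselves before I made any move, and I never touched them. I did not touch the jar, file or tray. The file and tray look unmoved in the last pictures, but I did not measure the three again at the end.

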